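Clamp the cutting board to the worktop

ROBOT

A 7-joint arm with a two-finger parallel gripper is mounted at the origin on a cart in front of the work surface, level with it; the furniture and walls round the work are solid. World frame = base frame: x ahead of the robot, y to its left, z up, the work surface at z = 0. Lengths are in m, angles in rad, forces in N, time in s.
With the tool pointing down it reaches from about 0.425 to 0.925 m from the base axis. Payload 6.8 kg.
Tool frame: the origin (TCP) lies on the centre line of the jaws, within the pads' length; the fingertips stand 25 mm ahead of it and the grasp point (between the pads) lies 6 mm ahead of it; z points along the fingers, y is the line along which they close (so a half turn about z gives the same grasp; the last joint's range is limited). The gripper opens to 85 mm and grips with 20 to 120 N. Pads are 22 mm wide; open, the fingers measure 114 mm over their backs; the gripper's body (76 mm by 85 mm) begins 54 mm behind the grasp point. The pads swing forward as they close: fully open they stand 13 mm farther back than shut.
Start: joints at [1.036, 0.477, 0.022, 1.555, -0.011, 1.109, -0.083], TCP at [0.279, -0.614, 0.256] pointing down, gripper open.
Joint ranges: [-2.96, 2.96], [-0.34, 2.1], [-1.41, 1.46], [0.24, 2.44], [-1.37, 4.51], [0.17, 1.92], [-2.96, 2.96]. Speed limits (rad/s): [2.39, 2.39, 3.14, 3.14, 3.14, 3.14, 3.14].

INTERFACE

Orientations are given as a rotation vector (axis times angle).
In Python, from bench import telemetry, grab_frame, job gives the robot as it stands.
- The arm moves only by the tool apply_moves, never from a script. Its argument "rows" is a list of rows, each a list of 2 entries, a list of its own where there are three numbers: the shift along the tool's x, y, z each as a share of 250 mm, from -1 to 1, then the turn, a rotation vector about the tool's x, y, z each as a share of pi rad, from -1 to 1. A call has 1 to 10 rows; each row is the pose to reach, as a shift and turn from the pose commanded when the call began, along the tool's axes at that moment, turning the shorter way round; what a row does not reach only later rows make up. A row lasts 1/8 s, in which the tool goes at most 62.5 mm and 10.7 degrees, less where a joint would pass 70% of its speed; a pose out of reach is approached as far as the arm can. A call with a number of a shift or a turn outside -1 to 1 is refused whole. A call with a gripper value outside its range is refused whole. "jaw" is the gripper's target within -1 to 1 (fully open at 1, half-way at 0, shut at -1), set as the call begins (left out, the last holds). The fingers move at their own pace and stop on an object; "newtons" is the grip in N (left out, the last holds). Time passes only in rows, so rows that repeat a pose let the fingers close. It gives the time, the measured TCP pose, the force, the opening and the grip force at its end, in the units of the state.
- telemetry.get_obs(): the state, without advancing time (a new reading comes with each control period).
- grab_frame(name): name is "scene" or "top" or "wrist"; returns a dict with "frame" (400x640x3 uint8, red, green, blue), "vertical_fov" (degrees; the focal length in pixels is half the picture's height over the tangent of half this angle, whatever the lens; pixels are square), "cx", "cy" (the principal point, pixels), "origin" and "attitude" of the camera in the world. Camera axes: x right, y up, looking along -z (the intrinsics and any distortion apply to the point x, -y, -z); pixel columns grow to the right and rows downward; lengths in m; the calibration is good to about 2 mm. A picture is of the moment at which its call begins. There is no depth.
- job.hand_in(): hands the job in; it is judged then, once.
The state is a dict: "clock": time; "joints": joint angles; "qvel": joint speeds; "tau": joint torques, N m; "tcp_pos": TCP position; "orientation": TCP orientation; "contact_force": force on the tool from outside, world axes, zero at the start; "moment": the same for the moment, N m; "grip_width": finger opening in m; "gripper_force": force on a finger pad.
Only numpy, scipy, OpenCV 4.12 (cv2) and the standard library are available. Lean on these libraries where they do the work, as an engineer would, in place of code of your own. Each camera call takes 0.05 s, during which the arm holds its last target. There are 200 camera calls.

TASK

Slide the bamboo cutting board fully home under the worktop clamp, flush against its fence, then wind the crank clockwise until the foot meets the board and snug it gently: about a quarter turn past first touch, firm but never forced. Let go of the crank and leave the other things alone.

Things in the scene. Friction and masses are not known exactly. Their poses are not given: they have to be found in the camera images.
- clamp: Grey C-shaped screw clamp fixed to the worktop. Origin: on the worktop, under the middle of the fence's front face. x runs along the fence, y points away from the throat into the post, z up. The vertical spindle is at x = 0, y = -45 mm. The arm and its boss reach from the post to the spindle, 58 to 87 mm above the worktop; nothing but the crank stands higher.
- fence (a point): Middle of the fence's flat front face, 15 mm above the worktop. The fence is a bar 170 mm long and 30 mm high, fixed to the clamp; the board slides towards it (along +y of the clamp), under the arm and foot, until its edge lies flat on it.
- screw: Steel spindle with a crank arm on top and a round rubber-faced foot, 40 mm across, below. Origin on its axis in the middle of the 8 mm thick crank arm; its x axis points along that arm to the knob. Clockwise from above lowers spindle, crank and foot together, 6 mm a turn. How far the foot stands below the crank varies and is not known; it starts 1 to 9 mm above the board.
- hub (a point): Spindle axis at the crank arm's top face. Free turning takes about 1 N at the knob. The foot turns too and is sprung: past first touch it presses about 7 N per mm lowered (10 N after a quarter turn), and its rubber rubs on the board, so the crank turns clearly harder: about 3 to 6 N more at the knob when snug, over 9 N more when too tight. It stays where left. Snug is 6 to 24 N on the board, never over 32 N.
- knob_mid (a point): The black crank knob, an upright round grip, 19 mm in diameter and 36 mm tall, on the crank arm's end, 45 mm from the spindle axis. This point is on its axis, 18 mm below its top and 19 mm above the crank arm's top face. It spins on its pin, so it can be held and led round the circle without turning the hand.
- board: Loose bamboo cutting board with a black rim, 262 x 325 x 16 mm, 0.4 to 0.9 kg, flat on the worktop. Origin at the centre of its underside; x along its 262 mm, y along its 325 mm side. Its +y edge (162.5 mm from the origin) goes against the fence.
- push_edge (a point): Middle of the board's -y edge, 8 mm above the worktop, the edge away from the clamp: push here towards the fence. A board that meets the fence askew pivots about that end of the fence, so squaring it swings this edge mostly sideways: a fingertip that presses straight on jams it; lead the edge round the arc.
- mug: Bystander: green mug to the right of the board, 95 mm tall, origin under its centre.
- timer: Bystander: mechanical kitchen timer, 60 mm across, 48 mm tall, origin under its centre.
- spice_jar: Bystander: spice jar, 41 mm across, 105 mm tall, origin under its centre.
- lemon: Bystander: whole lemon, 70 x 76 x 64 mm, origin under its centre.

How it is judged:
On the way, in this order (a step that is already met when the one before it is completed fails the run):
1. the board is flush against the fence under the foot, the foot still clear of it (y of board in the frame of clamp above -0.1675 m and angle between the y axis of board and the y axis of clamp, either way round below 0.035 rad and contact force between screw and board below 0.5 N), for 0.2 s.
2. the foot is snug on the board (contact force between screw and board above 6 N), for 0.2 s.
At the end, for the whole second after the job is handed in: The board lies flush against the fence (gap under 5 mm, within 0.035 rad of square, within 60 mm of centred along it), the foot presses it with 6 to 24 N, and crank and board are at rest (y of board in the frame of clamp above -0.1675 m and x of board in the frame of clamp between -0.06 and 0.06 m and angle between the y axis of board and the y axis of clamp, either way round below 0.035 rad and contact force between screw and board between 6 and 24 N and angular speed of screw below 0.1 rad/s and linear speed of board below 0.01 m/s); the robot touches nothing.
It fails at once if the foot presses the board with more than 32 N (overtightened) (contact force between screw and board above 32 N).
It fails at once if the mug is moved more than 30 mm (distance of mug from where it was at the start of the episode above 0.03 m).
It fails at once if the timer is moved more than 30 mm (distance of timer from where it was at the start of the episode above 0.03 m).
It fails at once if the spice jar is moved more than 30 mm (distance of spice_jar from where it was at the start of the episode above 0.03 m).
It fails at once if the lemon is moved more than 30 mm (distance of lemon from where it was at the start of the episode above 0.03 m).
It also fails if it takes over 72 s, if anything falls off the work surface, if the arm or the gripper's body presses on something with over 40 N, if the wrist force passes 120 N, or if a joint passes its speed limit or range.

## Working session

There is one attempt and no reset: what is moved stays moved. The work goes in short steps, Python scripts to look and compute and a tool call to move; the robot and the scene stay as the last step left them, time stands still between calls to the robot, and variables do not carry over. Pictures are saved under pics/ and viewed, at most 10 in all, crops included, and the job is handed in when it is done.

Besides the shell and the picture viewer there is one more tool, called after ">>>" as name(argument=value, ...), one argument or row to a line, values as JSON. apply_moves: Moves the arm, as the interface text tells. Its arguments: {"type":"object","properties":{"rows":{"type":"array"},"jaw":{"type":"number"},"newtons":{"type":"number"}},"required":["rows"]}

```bash
mkdir -p pics; ls; python3 - <<'E'
from bench import telemetry, grab_frame
import cv2
o=telemetry.get_obs()
print({k:o[k] for k in('clock','tcp_pos','orientation','contact_force','grip_width')})
for n in('scene','top'):
    f=grab_frame(n); cv2.imwrite(f'pics/{n}0.png',f['frame'][:,:,::-1])
    print(n,{k:v for k,v in f.items() if k!='frame'})
E
```

```text
pics
{'clock': 0.0, 'tcp_pos': array([ 0.27920316, -0.61397474,  0.25534041]), 'orientation': array([-3.06864320e+00, -6.64997082e-01,  7.82877856e-04]), 'contact_force': array([0.36294637, 0.19828107, 0.31420548]), 'grip_width': 0.08551703867643454}
scene {'vertical_fov': 52.38226880967668, 'cx': 312.7755761632613, 'cy': 206.69305705984243, 'origin': array([-0.12234952,  0.53353022,  0.98251128]), 'attitude': array([ 0.42338635, -0.86131571, -2.11542615])}
top {'vertical_fov': 56.154891192982525, 'cx': 317.8948727031684, 'cy': 195.42083971082167, 'origin': array([ 0.48882047, -0.00847299,  1.38139187]), 'attitude': array([ 0.03255235, -0.05047643, -1.54354158])}
```

View pics/scene0.png

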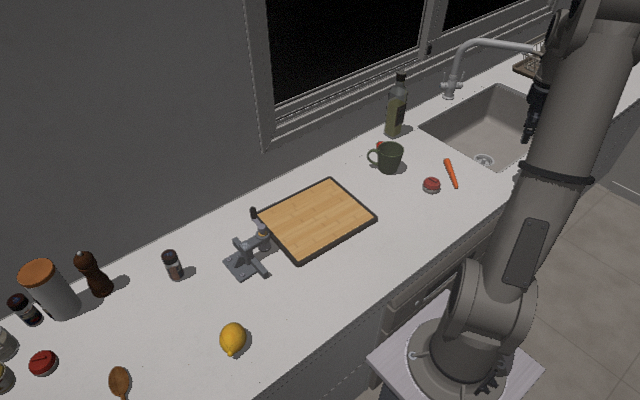

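View pics/top0.png

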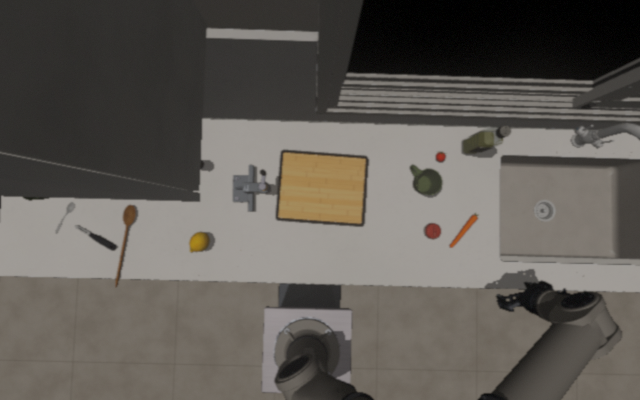

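The scene view shows the clamp near (250,250), the knob at (253,213) and the board at (317,220). In the top view the board is centred at (322,188), the fence bar is at x≈252, the spindle is near (270,187) and the knob is at (263,172). The push direction is roughly world +y.

```bash
cat > h.py <<'E'
import numpy as np, cv2
from scipy.spatial.transform import Rotation as R
from bench import telemetry, grab_frame
def ray(f,u,v):
    h=f['frame'].shape[0]; F=h/2/np.tan(np.radians(f['vertical_fov'])/2)
    d=np.array([(u-f['cx'])/F,-(v-f['cy'])/F,-1.]); return np.array(f['origin']),R.from_rotvec(f['attitude']).apply(d)
def plane(f,u,v,z):
    o,d=ray(f,u,v); return o+d*(z-o[2])/d[2]
def proj(f,p):
    h=f['frame'].shape[0]; F=h/2/np.tan(np.radians(f['vertical_fov'])/2)
    c=R.from_rotvec(f['attitude']).inv().apply(np.array(p)-f['origin']); return f['cx']+F*c[0]/-c[2], f['cy']-F*c[1]/-c[2]
def tri(f1,p1,f2,p2):
    o1,d1=ray(f1,*p1);o2,d2=ray(f2,*p2)
    s,*_=np.linalg.lstsq(np.c_[d1,-d2],o2-o1,rcond=None); a=o1+d1*s[0];b=o2+d2*s[1]
    return (a+b)/2,np.linalg.norm(a-b)
def board(f):
    """bamboo quad (inside the rim) cast to z=16 mm: centre, sizes, heading of long side, from world y"""
    m=cv2.inRange(cv2.cvtColor(f['frame'],cv2.COLOR_RGB2HSV),(8,70,90),(25,255,255))
    m=cv2.morphologyEx(m,cv2.MORPH_OPEN,np.ones((3,3)))
    c=max(cv2.findContours(m,0,2)[0],key=cv2.contourArea)[:,0]
    P=np.array([plane(f,u,v,.016)[:2] for u,v in c],np.float32)
    r=cv2.minAreaRect(P); b=cv2.boxPoints(r)
    e=max((b[1]-b[0],b[2]-b[1]),key=np.linalg.norm); e=e*np.sign(e[1])
    return r[0],r[1],np.degrees(np.arctan2(-e[0],e[1])),b
def show(f,name,box,k):
    x0,y0,x1,y1=box; cv2.imwrite(f'pics/{name}.png',cv2.resize(f['frame'][y0:y1,x0:x1,::-1],None,fx=k,fy=k,interpolation=cv2.INTER_CUBIC))
E
python3 - <<'E'
from h import *
s=grab_frame('scene');t=grab_frame('top')
for f in(s,t): print(board(f))
a=s['frame'][190:290,210:290]; b=t['frame'][150:220,225:295]
A=cv2.resize(a,(480,600),interpolation=2);B=cv2.resize(b,None,fx=4.5,fy=4.5,interpolation=2)
im=np.zeros((600,800,3),np.uint8);im[:600,:480]=A;im[:315,485:800]=B
cv2.imwrite('pics/clamp.png',im[:,:,::-1])
E
```

```text
((0.587083101272583, -0.03716805577278137), (0.30396193265914917, 0.23904375731945038), np.float32(-2.736334), array([[ 0.46044192, -0.18326975],
       [ 0.69921315, -0.19468172],
       [ 0.71372426,  0.10893364],
       [ 0.47495306,  0.12034561]], dtype=float32))
((0.590600848197937, -0.03651142120361328), (0.3062572479248047, 0.24359649419784546), np.float32(-2.7969842), array([[ 0.46147546, -0.18351421],
       [ 0.7047817 , -0.19540104],
       [ 0.7197262 ,  0.11049137],
       [ 0.47642   ,  0.1223782 ]], dtype=float32))
```

View pics/clamp.png

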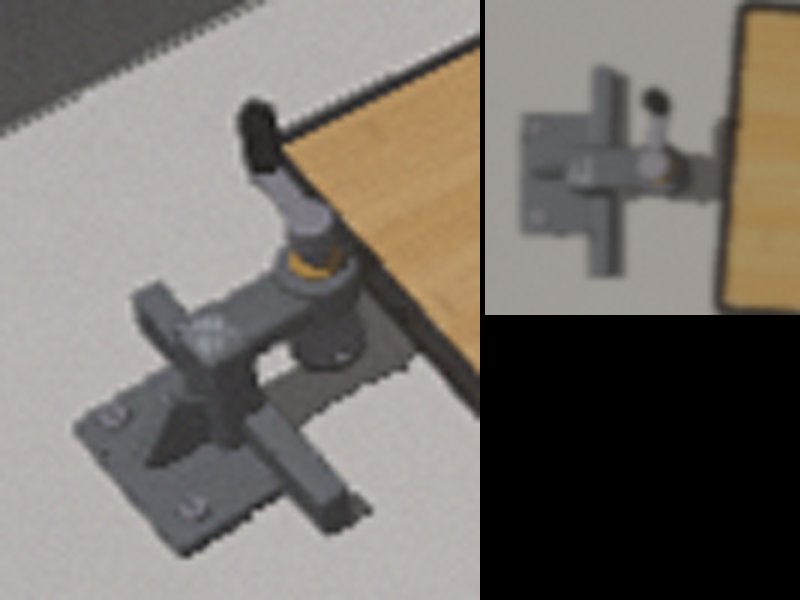

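The clamp crop shows the fence's front-top corners in the scene crop at (170,285) and (350,485). In the top crop its front edge runs (616,70) to (622,275), the knob is at (656,101) and the hub at (657,162).

```bash
python3 - <<'E'
from h import *
s=grab_frame('scene');t=grab_frame('top')
S=lambda x,y:(210+x/6,190+y/6); T=lambda x,y:(225+(x-485)/4.5,150+y/4.5)
for n,p in(('farfence',S(170,285)),('near',S(350,485))): print(n,plane(s,*p,.03))
for n,p in(('far',T(616,70)),('near',T(622,275))): print(n,plane(t,*p,.03))
print('knob',tri(s,S(260,133),t,T(656,101)))
print('hub',tri(s,S(312,215),t,T(657,163)), plane(t,*T(657,163),.1))
for n,lo,hi in (('lemon',(20,150,100),(35,255,255)),('red',(0,150,60),(6,255,255))):
    pass
print('jar',plane(s,173,278,0),'lemon',plane(t,199,242,.03),'mug',plane(t,428,182,.05))
o=telemetry.get_obs();print(o['clock'],R.from_rotvec(o['orientation']).as_matrix().round(3))
E
```

```text
farfence [0.65439096 0.21139453 0.03      ]
near [0.4935328  0.21052188 0.03      ]
far [0.66266992 0.21054076 0.03      ]
near [0.49822963 0.19991505 0.03      ]
knob (array([0.62648422, 0.16254531, 0.1326025 ]), np.float64(0.0022709343698326004))
hub (array([0.58231343, 0.16357478, 0.1120594 ]), np.float64(0.0009026581162391258)) [0.58348001 0.1655767  0.1       ]
jar [0.66711173 0.4293021  0.        ] lemon [0.38266991 0.39720548 0.03      ] mug [ 0.6184576  -0.41512202  0.05      ]
0.3 [[ 0.91   0.414 -0.   ]
 [ 0.414 -0.91   0.001]
 [-0.    -0.001 -1.   ]]
```

>>> apply_moves(
  rows=[
    [[0.86,-0.43,0],[0,0,-0.37]],
    [[0.86,-0.43,0],[0,0,-0.37]],
    [[0.86,-0.43,0],[0,0,-0.37]],
    [[0.86,-0.43,0],[0,0,-0.37]],
    [[0.86,-0.43,0],[0,0,-0.37]],
    [[0.86,-0.43,0],[0,0,-0.37]],
    [[0.86,-0.43,0],[0,0,-0.37]],
  ],
  jaw=1,
)

```text
clock: 1.18
tcp_pos: [0.4306, -0.4277, 0.2563]
orientation: [2.201, 2.242, 0.0]
contact_force: [-0.0, 0.1, 1.0]
grip_width: 0.085
gripper_force: 0.0
```

```bash
python3 - <<'E'
from h import *
f=grab_frame('wrist');o=telemetry.get_obs()
print(f['origin']-o['tcp_pos'],f['vertical_fov'],ray(f,f['cx'],f['cy'])[1],ray(f,f['cx'],f['cy']-100)[1], o['joints'])
E
```

```text
[-0.00061783  0.0714786   0.11685893] 71.11989740498751 [ 0.00627871 -0.28087236 -0.95972459] [-1.80554517e-04  6.21075427e-02 -1.06014312e+00] [ 0.89862349  0.38230827 -0.28462842  1.70953856  0.11981402  1.06686224
  0.59357925]
```

>>> apply_moves(
  rows=[
    [[1,0.6,0],[0,0,0]],
    [[1,0.6,0],[0,0,0]],
    [[1,0.6,0],[0,0,0]],
    [[1,0.6,0],[0,0,0]],
    [[1,0.6,0],[0,0,0]],
  ],
)

```text
clock: 1.85
tcp_pos: [0.5774, -0.1715, 0.2566]
orientation: [-2.202, -2.241, -0.002]
contact_force: [0.7, -1.2, -0.3]
grip_width: 0.0855
gripper_force: 0.0
```

>>> apply_moves(
  rows=[
    [[1,0.03,0],[0,0,0]],
    [[1,0.03,0],[0,0,0]],
    [[1,0.03,0],[0,0,0]],
    [[1,0.03,0],[0,0,0]],
    [[1,0.03,0],[0,0,0]],
  ],
)

```text
clock: 2.48
tcp_pos: [0.5782, 0.0823, 0.2568]
orientation: [-2.192, -2.248, -0.004]
contact_force: [-0.5, -0.1, 0.0]
grip_width: 0.0853
gripper_force: 0.0
```

```bash
python3 - <<'E'
from h import *
f=grab_frame('wrist');o=telemetry.get_obs();print(o['tcp_pos'],o['clock'])
cv2.imwrite('pics/w1.png',f['frame'][:,:,::-1])
for p in [(.5825,.1635,.112),(.6265,.1625,.133),(.66,.21,.03),(.495,.205,.03),(.58,.126,.016)]: print(proj(f,p))
np.save('w1.npy',f,allow_pickle=True)
E
```

```text
[0.57861024 0.07823445 0.25645139] 2.525
(np.float64(330.23567515102513), np.float64(105.61593529348221))
(np.float64(384.4359557207956), np.float64(107.3155400537512))
(np.float64(398.6322492874649), np.float64(67.01351409183891))
(np.float64(252.16265177971826), np.float64(67.71036868149972))
(np.float64(325.57740150755325), np.float64(140.08072019741329))
```

View pics/w1.png

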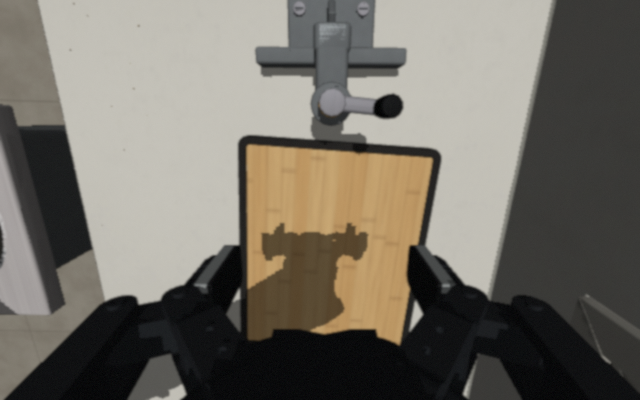

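The wrist view shows the fence across the top (rows 45–70, columns 256–406), the hub at (332,103) and the knob at (389,105). The board's front edge runs (241,138) to (440,152), so it is askew by about 4° relative to the fence.

```bash
python3 - <<'E'
from h import *
f=np.load('w1.npy',allow_pickle=True).item()
g=cv2.cvtColor(f['frame'],cv2.COLOR_RGB2GRAY)
for c in(265,285,305,360,380,400): print(c,g[42:82,c].tolist())
# board front edge: bamboo->rim transitions, dark rim outer edge
P=[];Q=[]
for c in range(255,425,10):
    col=g[115:170,c].astype(int); r=np.argmax(col[15:]<60)+15
    P.append((c,115+r)); 
print(P)
E
```

```text
265 [193, 193, 190, 177, 150, 120, 107, 106, 107, 106, 106, 106, 105, 105, 105, 103, 102, 103, 98, 89, 72, 54, 39, 29, 37, 59, 79, 89, 89, 89, 89, 89, 91, 102, 138, 176, 191, 192, 193, 192]
285 [192, 191, 190, 186, 165, 130, 108, 105, 106, 105, 104, 105, 103, 103, 103, 103, 103, 102, 98, 90, 77, 57, 38, 31, 36, 51, 74, 87, 90, 90, 90, 90, 102, 138, 174, 190, 192, 192, 193, 193]
305 [103, 103, 103, 102, 100, 100, 103, 107, 107, 106, 106, 106, 104, 104, 104, 103, 103, 101, 99, 92, 80, 61, 42, 34, 37, 52, 73, 85, 89, 90, 89, 89, 91, 103, 137, 176, 191, 193, 193, 193]
360 [106, 104, 104, 103, 98, 92, 97, 103, 106, 107, 106, 106, 105, 105, 104, 103, 103, 102, 102, 97, 84, 69, 50, 36, 34, 42, 63, 81, 88, 89, 88, 88, 90, 90, 103, 138, 175, 191, 192, 193]
380 [192, 191, 191, 189, 176, 149, 121, 108, 106, 107, 108, 108, 107, 106, 105, 104, 105, 104, 103, 99, 89, 71, 53, 40, 31, 39, 60, 80, 88, 89, 89, 90, 92, 104, 137, 175, 190, 193, 193, 192]
400 [192, 193, 193, 192, 187, 167, 132, 110, 109, 109, 107, 106, 105, 106, 104, 104, 103, 104, 103, 99, 90, 75, 59, 58, 92, 139, 173, 187, 190, 191, 190, 191, 191, 191, 191, 192, 193, 192, 192, 192]
[(255, np.int64(136)), (265, np.int64(137)), (275, np.int64(138)), (285, np.int64(139)), (295, np.int64(139)), (305, np.int64(140)), (315, np.int64(140)), (325, np.int64(140)), (335, np.int64(141)), (345, np.int64(142)), (355, np.int64(143)), (365, np.int64(144)), (375, np.int64(145)), (385, np.int64(146)), (395, np.int64(147)), (405, np.int64(147)), (415, np.int64(148))]
```

```bash
python3 - <<'E'
from h import *
f=np.load('w1.npy',allow_pickle=True).item()
yaw=lambda a,b:np.degrees(np.arctan2(b[1]-a[1],b[0]-a[0]))
a,b=plane(f,265,62,.03),plane(f,400,63.3,.03);print('fence',a,b,yaw(a,b), 'ends',plane(f,257,62,.03),plane(f,405.5,63.3,.03))
a,b=plane(f,265,66.7,0),plane(f,380,67.5,.0);print('fence foot',a,b,yaw(a,b))
a,b=plane(f,255,136.5,.016),plane(f,415,148.5,.016);print('board edge',a,b,yaw(a,b))
print('hub',plane(f,332,102,.112),'knob',plane(f,389,105,.15))
m=g=cv2.cvtColor(f['frame'],cv2.COLOR_RGB2GRAY)
t=grab_frame('top');print('board now',board(t)[:3])
E
```

```text
fence [0.50965155 0.21125393 0.03      ] [0.66115544 0.21385458 0.03      ] 0.9834156452343751 ends [0.50068808 0.21102122 0.03      ] [0.66733406 0.21401495 0.03      ]
fence foot [0.50360982 0.21105689 0.        ] [0.64446061 0.21381176 0.        ] 1.1204946499517694
board edge [0.49160252 0.12814003 0.016     ] [0.69355334 0.11842581 0.016     ] -2.7539136265967787
hub [0.58396657 0.16658301 0.112     ] knob [0.62632698 0.1636087  0.15      ]
board now ((0.5901032090187073, -0.05230388045310974), (0.2748517394065857, 0.24329060316085815), np.float32(-2.633497))
```

>>> apply_moves(
  rows=[
    [[-1,-0.02,0],[0,0,0]],
    [[-1,-0.02,0],[0,0,0]],
    [[-1,-0.02,0],[0,0,0]],
    [[-1,-0.02,0],[0,0,0]],
    [[-1,-0.02,0],[0,0,0]],
  ],
)

```text
clock: 3.2
tcp_pos: [0.5764, -0.1849, 0.2557]
orientation: [2.218, 2.223, -0.006]
contact_force: [0.6, 1.2, 0.2]
grip_width: 0.0854
gripper_force: 0.0
```

>>> apply_moves(
  rows=[
    [[-0.36,-0.02,0.8],[0,0,0]],
    [[-0.36,-0.02,0.8],[0,0,0]],
    [[-0.36,-0.02,0.8],[0,0,0]],
    [[-0.36,-0.02,0.8],[0,0,0]],
    [[-0.36,-0.02,0.8],[0,0,0]],
  ],
)

```text
clock: 3.82
tcp_pos: [0.5723, -0.2666, 0.0537]
orientation: [-2.203, -2.233, 0.005]
contact_force: [1.1, 1.4, 0.9]
grip_width: 0.0856
gripper_force: 0.0
```

```bash
python3 - <<'E'
from h import *
f=grab_frame('wrist');o=telemetry.get_obs();print(o['tcp_pos'],o['orientation'],o['clock'],o['contact_force'])
cv2.imwrite('pics/w2.png',f['frame'][:,:,::-1])
E
```

```text
[ 0.57432563 -0.26558664  0.05586243] [-2.20302504e+00 -2.23754338e+00  1.28804557e-03] 3.875 [-0.35699695  0.10244735  0.30656606]
```

View pics/w2.png

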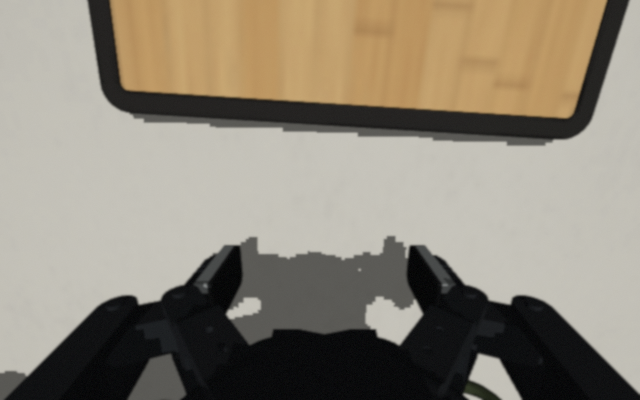

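The two open fingertips sit clear of the board's near edge, at about (240,260) and (415,260). The edge runs (105,105) to (590,137).

>>> apply_moves(
  rows=[
    [[0.02,0.03,0.06],[0,0,0]],
    [[0.04,0.03,0.1],[0,0,0]],
    [[0.04,0.03,0.12],[0,0,0]],
    [[0.04,0.03,0.13],[0,0,0]],
  ],
)

```text
clock: 4.38
tcp_pos: [0.5824, -0.2545, 0.0237]
orientation: [-2.2, -2.242, 0.0]
contact_force: [0.1, 0.0, 0.4]
grip_width: 0.0855
gripper_force: 0.0
```

>>> apply_moves(
  rows=[
    [[0,0,0.01],[0,0,0]],
    [[0,0,0.02],[0,0,0]],
    [[0,0,0.03],[0,0,0]],
  ],
)

```text
clock: 4.75
tcp_pos: [0.5826, -0.255, 0.0163]
orientation: [2.201, 2.241, 0.0]
contact_force: [0.5, 0.0, 0.7]
grip_width: 0.0856
gripper_force: 0.0
```

>>> apply_moves(
  rows=[
    [[0.08,0,0],[0,0,0]],
    [[0.13,0,0],[0,0,0]],
    [[0.17,0,0],[0,0,0]],
    [[0.21,0,0],[0,0,0]],
    [[0.25,0,0],[0,0,0]],
    [[0.29,0,0],[0,0,0]],
    [[0.33,0,0],[0,0,0]],
    [[0.37,0,0],[0,0,0]],
    [[0.41,0,0],[0,0,0]],
    [[0.44,0,0],[0,0,0]],
  ],
)

```text
clock: 6.0
tcp_pos: [0.5806, -0.1441, 0.0164]
orientation: [2.2, 2.242, 0.0]
contact_force: [1.2, -3.4, 0.7]
grip_width: 0.0855
gripper_force: 2.0
```

```bash
python3 - <<'E'
from h import *
t=grab_frame('wrist');print(telemetry.get_obs()['contact_force'])
cv2.imwrite('pics/w3.png',t['frame'][:,:,::-1])
c=max(cv2.findContours(cv2.inRange(cv2.cvtColor(t['frame'],cv2.COLOR_RGB2HSV),(8,70,90),(25,255,255)),0,2)[0],key=cv2.contourArea)[:,0]
# near bamboo edge (18? mm rim) lowest row per column
L=[(u,c[c[:,0]==u][:,1].max()) for u in range(150,520,10) if (c[:,0]==u).any()]
P=np.array([plane(t,u,v,.016)[:2] for u,v in L]);k=np.polyfit(P[:,0],P[:,1],1);print('near edge yaw',np.degrees(np.arctan(k[0])),P[0],P[-1])
E
```

```text
[-0.10041633 -2.84568205  0.83786338]Traceback (most recent call last):
  File "<stdin>", line 7, in <module>
IndexError: too many indices for array: array is 1-dimensional, but 2 were indexed
```

>>> apply_moves(
  rows=[
    [[0.02,0,0],[0,0,0]],
    [[0.04,0,0],[0,0,0]],
    [[0.05,0,0],[0,0,0]],
    [[0.06,0,0],[0,0,0]],
    [[0.07,0,0],[0,0,0]],
    [[0.07,0,0],[0,0,0]],
  ],
)

```text
clock: 6.8
tcp_pos: [0.5802, -0.1271, 0.0164]
orientation: [-2.201, -2.242, -0.0]
contact_force: [0.3, -2.7, 3.3]
grip_width: 0.085
gripper_force: 1.8
```

```bash
python3 - <<'E'
from h import *
t=grab_frame('wrist');f=grab_frame('scene');print(telemetry.get_obs()['contact_force'])
im=np.zeros((400,800,3),np.uint8);im[:250,:400]=cv2.resize(t['frame'],(400,250),interpolation=3);im[:400,400:]=cv2.resize(f['frame'][180:300,210:330],(400,400),interpolation=2)
cv2.imwrite('pics/m4.png',im[:,:,::-1])
print(board(grab_frame('top'))); print(board(f)[:3])
E
```

```text
[ 0.20375129 -3.69729448  2.60357849]
((0.5783358216285706, 0.04953750967979431), (0.24477392435073853, 0.30592015385627747), np.float32(1.3408188), array([[ 0.4524032 ,  0.19959192],
       [ 0.4595616 , -0.10624446],
       [ 0.70426846, -0.1005169 ],
       [ 0.69711006,  0.20531948]], dtype=float32))
((0.5751168727874756, 0.04707023501396179), (0.23947641253471375, 0.3040909171104431), np.float32(0.8955793))
```

View pics/m4.png

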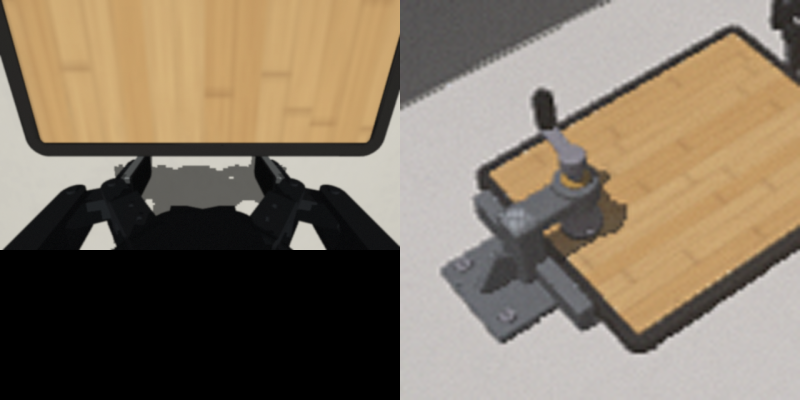

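The board is squared (yaw ≈1°), its far edge is within a few mm of the fence at about (480,190)–(600,310) in the crop, and both fingers are in contact. I'll press on until the force rises.

>>> apply_moves(
  rows=[
    [[0.01,0,0],[0,0,0]],
    [[0.02,0,0],[0,0,0]],
    [[0.02,0,0],[0,0,0]],
  ],
)

```text
clock: 7.32
tcp_pos: [0.58, -0.1244, 0.0163]
orientation: [2.201, 2.239, -0.003]
contact_force: [0.5, -7.4, 1.8]
grip_width: 0.0857
gripper_force: 4.2
```

>>> apply_moves(
  rows=[
    [[0.01,0,0],[0,0,0]],
    [[0.02,0,0],[0,0,0]],
    [[0.02,0,0],[0,0,0]],
  ],
)

```text
clock: 7.7
tcp_pos: [0.58, -0.1242, 0.0164]
orientation: [2.201, 2.234, -0.008]
contact_force: [2.7, -18.6, 0.8]
grip_width: 0.0853
gripper_force: 9.4
```

Board is home: force climbs with no motion. Retreat, rise, and look at the clamp again.

>>> apply_moves(
  rows=[
    [[-0.06,0,0],[0,0,0]],
    [[-0.12,0,0],[0,0,0]],
    [[-0.12,0,-0.25],[0,0,0]],
    [[-0.12,0,-0.5],[0,0,0]],
    [[-0.12,0,-0.75],[0,0,0]],
    [[-0.12,0,-0.96],[0,0,0]],
  ],
)

```text
clock: 8.45
tcp_pos: [0.5806, -0.1465, 0.2588]
orientation: [2.199, 2.243, 0.002]
contact_force: [0.1, 0.2, -0.3]
grip_width: 0.0853
gripper_force: 0.0
```

>>> apply_moves(
  rows=[
    [[1,0.1,0],[0,0,0]],
    [[1,0.1,0],[0,0,0]],
    [[1,0.1,0],[0,0,0]],
    [[1,0.1,0],[0,0,0]],
    [[1,0.1,0],[0,0,0]],
    [[1,0.1,0],[0,0,0]],
  ],
)

```text
clock: 9.2
tcp_pos: [0.6005, 0.1033, 0.2558]
orientation: [-2.199, -2.243, 0.001]
contact_force: [-0.7, -1.2, 0.4]
grip_width: 0.0853
gripper_force: 0.0
```

```bash
python3 - <<'E'
from h import *
f=grab_frame('wrist');o=telemetry.get_obs();print(o['tcp_pos'],o['orientation'],o['clock'])
np.save('w5.npy',f,allow_pickle=True)
s=grab_frame('scene')
for n,k in(('w',f),('s',s)):
    for z in (.133,.151): print(n,z,proj(k,(.6265,.163,z)),'hub',proj(k,(.5835,.165,.112)))
a=f['frame'][0:200,220:470]
im=np.zeros((600,800,3),np.uint8);im[:480,:600]=cv2.resize(a,(600,480),interpolation=2)
b=s['frame'][195:265,230:280];im[:280,600:800]=cv2.resize(b,(200,280),interpolation=2)
cv2.imwrite('pics/m5.png',im[:,:,::-1])
E
```

```text
[0.60073871 0.10191456 0.25583751] [-2.20173751e+00 -2.24055459e+00  1.77614498e-03] 9.25
w 0.133 (np.float64(355.83636094049837), np.float64(131.66232632731285)) hub (np.float64(305.879731944524), np.float64(127.17984024412871))
w 0.151 (np.float64(358.3649921023713), np.float64(132.88232575991225)) hub (np.float64(305.879731944524), np.float64(127.17984024412871))
s 0.133 (np.float64(252.78851566231552), np.float64(212.105775295176)) hub (np.float64(261.2008768679442), np.float64(225.8311642485539))
s 0.151 (np.float64(252.0742936704461), np.float64(207.76174829947976)) hub (np.float64(261.2008768679442), np.float64(225.8311642485539))
```

View pics/m5.png

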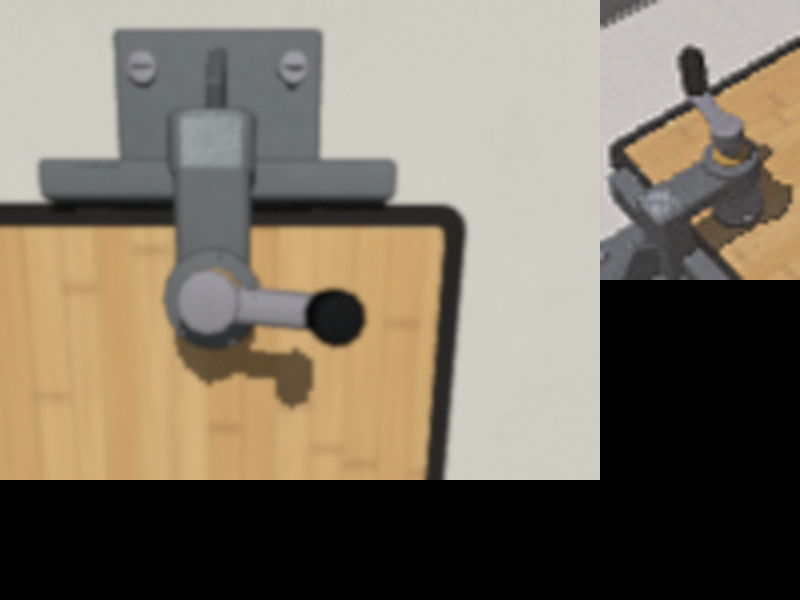

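The board rim is flush along the fence. The knob top is at crop (335,318) and the hub at (209,302), which agrees with the earlier estimates to about 1 mm.

>>> apply_moves(
  rows=[
    [[0.24,0.11,0],[0,0,0]],
    [[0.24,0.11,0],[0,0,0]],
    [[0.24,0.11,0.2],[0,0,0]],
    [[0.24,0.11,0.35],[0,0,0]],
    [[0.24,0.11,0.45],[0,0,0]],
    [[0.24,0.11,0.45],[0,0,0]],
    [[0.24,0.11,0.45],[0,0,0]],
  ],
)

```text
clock: 10.18
tcp_pos: [0.6281, 0.1628, 0.145]
orientation: [2.202, 2.24, 0.002]
contact_force: [-1.1, 0.4, 0.1]
grip_width: 0.0855
gripper_force: 0.0
```

>>> apply_moves(
  rows=[
    [[0,0,0],[0,0,0]],
    [[0,0,0],[0,0,0]],
    [[0,0,0],[0,0,0]],
    [[0,0,0],[0,0,0]],
    [[0,0,0],[0,0,0]],
    [[0,0,0],[0,0,0]],
    [[0,0,0],[0,0,0]],
    [[0,0,0],[0,0,0]],
  ],
  jaw=-0.4,
  newtons=20,
)

```text
clock: 11.18
tcp_pos: [0.6273, 0.1636, 0.1438]
orientation: [-2.201, -2.242, 0.0]
contact_force: [-0.4, -0.1, -1.0]
grip_width: 0.0256
gripper_force: 0.0
```

>>> apply_moves(
  rows=[
    [[0,0,0.01],[0,0,0]],
    [[0,0,0.01],[0,0,0]],
    [[0,0,0.01],[0,0,0]],
    [[0,0,0.01],[0,0,0]],
    [[0,0,0.01],[0,0,0]],
  ],
  jaw=-1,
  newtons=30,
)

```text
clock: 11.8
tcp_pos: [0.6281, 0.1639, 0.1428]
orientation: [2.2, 2.241, 0.003]
contact_force: [-1.8, -0.7, 8.9]
grip_width: 0.0181
gripper_force: 30.4
```

```bash
cat > c.py <<'E'
import sys; from h import *
# rows for leading the knob from crank angle a0 clockwise by n steps of st deg; command frame yaw
def rows(a0,n,st,yaw=1.06,r=45,pre=0):
    a=np.radians(a0-st*np.arange(1,n+1)); w=r*np.c_[np.cos(a)-np.cos(np.radians(a0)),np.sin(a)-np.sin(np.radians(a0))]
    y=np.radians(yaw); tx=np.array([-np.sin(y),np.cos(y)]);ty=np.array([np.cos(y),np.sin(y)])
    return [[[round(float(d@tx)/250,3),round(float(d@ty)/250,3),round(6*st*(i+1)/360/250,3)],[0,0,0]] for i,d in enumerate(w)]
a0,n,st=map(float,sys.argv[1:4]); print(rows(a0,int(n),st))
o=telemetry.get_obs(); print(o['tcp_pos'],o['contact_force'],o['grip_width'],o['clock'])
E
python3 c.py -3.5 6 10
```

```text
[[[-0.031, -0.005, 0.001], [0, 0, 0]], [[-0.061, -0.016, 0.001], [0, 0, 0]], [[-0.088, -0.031, 0.002], [0, 0, 0]], [[-0.112, -0.051, 0.003], [0, 0, 0]], [[-0.132, -0.075, 0.003], [0, 0, 0]], [[-0.148, -0.102, 0.004], [0, 0, 0]]]
[0.62812212 0.16387271 0.14281704] [-1.77476066 -0.6527304   8.86392278] 0.01807036767940001 11.8
```

>>> apply_moves(
  rows=[
    [[-0.03,-0.005,0],[0,0,0]],
    [[-0.06,-0.015,0],[0,0,0]],
    [[-0.09,-0.03,0],[0,0,0]],
    [[-0.11,-0.05,0],[0,0,0]],
    [[-0.13,-0.075,0],[0,0,0]],
    [[-0.15,-0.1,0],[0,0,0]],
    [[-0.15,-0.1,0],[0,0,0]],
  ],
)

```text
clock: 12.68
tcp_pos: [0.6023, 0.1261, 0.1418]
orientation: [-2.2, -2.242, -0.0]
contact_force: [-2.7, 1.6, 5.9]
grip_width: 0.0181
gripper_force: 30.1
```

```bash
cat > st.py <<'E'
from h import *
o=telemetry.get_obs(); p=o['tcp_pos'][:2]; F=o['contact_force']; c=np.array([.5838,.166])
v=p-c; r=np.linalg.norm(v); u=v/r; t=np.array([u[1],-u[0]])
print(o['tcp_pos'],'ang',np.degrees(np.arctan2(v[1],v[0])),'r',r,'Frad',F[:2]@u,'drag',-F[:2]@t,'Fz',F[2],o['clock'])
E
python3 st.py; python3 c.py -63.5 6 15
```

```text
[0.60228565 0.12609294 0.1418223 ] ang -65.14560505645572 r 0.04398059422772478 Frad -2.563724521079197 drag -1.8061991420890764 Fz 5.936115467114592 12.675
[[[-0.014, -0.045, 0.001], [0, 0, 0]], [[-0.017, -0.092, 0.002], [0, 0, 0]], [[-0.007, -0.138, 0.003], [0, 0, 0]], [[0.014, -0.179, 0.004], [0, 0, 0]], [[0.046, -0.214, 0.005], [0, 0, 0]], [[0.085, -0.24, 0.006], [0, 0, 0]]]
[0.60228565 0.12609294 0.1418223 ] [-2.71647547  1.56709915  5.93611547] 0.01813141717413514 12.675
```

>>> apply_moves(
  rows=[
    [[-0.015,-0.045,0],[0,0,0]],
    [[-0.015,-0.09,0],[0,0,0]],
    [[-0.005,-0.14,0.005],[0,0,0]],
    [[0.015,-0.18,0.005],[0,0,0]],
    [[0.045,-0.215,0.01],[0,0,0]],
    [[0.085,-0.24,0.01],[0,0,0]],
    [[0.085,-0.24,0.01],[0,0,0]],
  ],
)

```text
clock: 13.55
tcp_pos: [0.5426, 0.1469, 0.1401]
orientation: [2.198, 2.242, 0.003]
contact_force: [-1.1, 0.8, 11.5]
grip_width: 0.018
gripper_force: 30.6
```

```bash
python3 st.py; python3 c.py -153.5 6 15
```

```text
[0.54257419 0.14692812 0.14007096] ang -155.17380436062257 r 0.04542360664528087 Frad 0.7091986212803855 drag -1.1599934625178379 Fz 11.480749943314919 13.55
[[[0.045, -0.014, 0.001], [0, 0, 0]], [[0.092, -0.017, 0.002], [0, 0, 0]], [[0.138, -0.007, 0.003], [0, 0, 0]], [[0.179, 0.014, 0.004], [0, 0, 0]], [[0.214, 0.046, 0.005], [0, 0, 0]], [[0.24, 0.085, 0.006], [0, 0, 0]]]
[0.54257419 0.14692812 0.14007096] [-1.13070153  0.75502422 11.48074994] 0.017990856173371993 13.55
```

>>> apply_moves(
  rows=[
    [[0.045,-0.015,0],[0,0,0]],
    [[0.09,-0.015,0],[0,0,0]],
    [[0.14,-0.005,0],[0,0,0]],
    [[0.18,0.015,0],[0,0,0]],
    [[0.215,0.045,0],[0,0,0]],
    [[0.24,0.085,0],[0,0,0]],
    [[0.24,0.085,0],[0,0,0]],
  ],
)

```text
clock: 14.42
tcp_pos: [0.5625, 0.2072, 0.139]
orientation: [-2.2, -2.243, -0.001]
contact_force: [-0.6, 2.8, 5.2]
grip_width: 0.0181
gripper_force: 29.9
```

```bash
python3 st.py; python3 c.py -243.5 6 15
```

```text
[0.56253122 0.20715571 0.13899452] ang 117.32938220618017 r 0.046326600814795074 Frad 2.799909337189149 drag -0.7433662638577034 Fz 5.246966820569674 14.425
[[[0.014, 0.045, 0.001], [0, 0, 0]], [[0.017, 0.092, 0.002], [0, 0, 0]], [[0.007, 0.138, 0.003], [0, 0, 0]], [[-0.014, 0.179, 0.004], [0, 0, 0]], [[-0.046, 0.214, 0.005], [0, 0, 0]], [[-0.085, 0.24, 0.006], [0, 0, 0]]]
[0.56253122 0.20715571 0.13899452] [-0.62505977  2.82867212  5.24696682] 0.01810346804684406 14.425
```

>>> apply_moves(
  rows=[
    [[0.015,0.045,0],[0,0,0]],
    [[0.015,0.09,0],[0,0,0]],
    [[0.005,0.14,0.005],[0,0,0]],
    [[-0.015,0.18,0.005],[0,0,0]],
    [[-0.045,0.215,0.005],[0,0,0]],
    [[-0.085,0.24,0.005],[0,0,0]],
  ],
)

```text
clock: 15.18
tcp_pos: [0.6239, 0.1858, 0.1377]
orientation: [2.2, 2.242, 0.002]
contact_force: [0.9, 2.3, 3.9]
grip_width: 0.018
gripper_force: 29.7
```

```bash
python3 st.py; python3 c.py -333.5 6 15
```

```text
[0.62390773 0.18575706 0.13771935] ang 26.224843967311273 r 0.04470985937542582 Frad 1.8067134708291612 drag 1.664847811316443 Fz 3.894103555999219 15.175
[[[-0.045, 0.014, 0.001], [0, 0, 0]], [[-0.092, 0.017, 0.002], [0, 0, 0]], [[-0.138, 0.007, 0.003], [0, 0, 0]], [[-0.179, -0.014, 0.004], [0, 0, 0]], [[-0.214, -0.046, 0.005], [0, 0, 0]], [[-0.24, -0.085, 0.006], [0, 0, 0]]]
[0.62390773 0.18575706 0.13771935] [0.88505504 2.29185719 3.89410356] 0.01801109778028339 15.175
```

>>> apply_moves(
  rows=[
    [[-0.045,0.015,0],[0,0,0]],
    [[-0.09,0.015,0],[0,0,0]],
    [[-0.14,0.005,0.005],[0,0,0]],
  ],
)

```text
clock: 15.55
tcp_pos: [0.625, 0.1503, 0.1367]
orientation: [-2.201, -2.241, -0.0]
contact_force: [-1.9, 4.0, 10.7]
grip_width: 0.0181
gripper_force: 30.5
```

```bash
python3 st.py; python3 c.py -378.5 3 15
```

```text
[0.62503625 0.15025509 0.13667546] ang -20.897959470560554 r 0.04413990124922793 Frad -3.23121194805988 drag 3.063744024274913 Fz 10.671306542766677 15.55
[[[-0.042, -0.021, 0.001], [0, 0, 0]], [[-0.077, -0.053, 0.002], [0, 0, 0]], [[-0.102, -0.092, 0.003], [0, 0, 0]]]
[0.62503625 0.15025509 0.13667546] [-1.92580173  4.01479088 10.67130654] 0.018080374939772294 15.55
```

>>> apply_moves(
  rows=[
    [[-0.04,-0.02,0],[0,0,0]],
    [[-0.075,-0.055,0],[0,0,0]],
  ],
)

```text
clock: 15.8
tcp_pos: [0.6111, 0.1316, 0.1364]
orientation: [-2.201, -2.241, -0.0]
contact_force: [1.7, 4.7, 3.6]
grip_width: 0.018
gripper_force: 29.7
```

```bash
python3 st.py; python3 c.py -408.5 2 15
```

```text
[0.61107719 0.13158729 0.13639135] ang -51.59794028000858 r 0.043912180428439924 Frad -2.650156518430664 drag 4.214796883475782 Fz 3.558772155140579 15.8
[[[-0.026, -0.039, 0.001], [0, 0, 0]], [[-0.04, -0.084, 0.002], [0, 0, 0]]]
[0.61107719 0.13158729 0.13639135] [1.65680112 4.69498162 3.55877216] 0.018012179532248356 15.8
```

>>> apply_moves(
  rows=[
    [[-0.025,-0.04,0],[0,0,0]],
    [[-0.025,-0.04,0],[0,0,0]],
  ],
)

```text
clock: 16.05
tcp_pos: [0.6, 0.1252, 0.1361]
orientation: [-2.2, -2.241, 0.003]
contact_force: [-1.8, 2.8, 4.7]
grip_width: 0.0184
gripper_force: 29.8
```

```bash
python3 st.py; python3 c.py -423.5 3 15
```

```text
[0.59996017 0.12515299 0.13607683] ang -68.41492071987555 r 0.043927547564293616 Frad -3.240331175170205 drag -0.6672171963429997 Fz 4.72820569740337 16.05
[[[-0.014, -0.045, 0.001], [0, 0, 0]], [[-0.017, -0.092, 0.002], [0, 0, 0]], [[-0.007, -0.138, 0.003], [0, 0, 0]]]
[0.59996017 0.12515299 0.13607683] [-1.81248765  2.7676368   4.7282057 ] 0.01841991088073919 16.05
```

>>> apply_moves(
  rows=[
    [[-0.015,-0.045,0],[0,0,0]],
    [[-0.017,-0.09,0.005],[0,0,0]],
  ],
)

```text
clock: 16.3
tcp_pos: [0.5804, 0.1218, 0.1356]
orientation: [2.2, 2.241, 0.006]
contact_force: [5.8, 6.7, 3.8]
grip_width: 0.0181
gripper_force: 30.1
```

```bash
python3 st.py; python3 c.py -453.5 2 15; python3 - <<'E'
from h import *
f=grab_frame('scene')
cv2.imwrite('pics/m6.png',cv2.resize(f['frame'][200:270,220:310,::-1],(800,600),interpolation=2))
E
```

```text
[0.58035336 0.12178276 0.13559557] ang -94.45706825421678 r 0.04435136376321122 Frad -7.097806134771981 drag 5.25878797066811 Fz 3.8035797569912897 16.3
[[[0.01, -0.046, 0.001], [0, 0, 0]], [[0.031, -0.088, 0.002], [0, 0, 0]]]
[0.58035336 0.12178276 0.13559557] [5.79446987 6.66766989 3.80357976] 0.01812675051151485 16.3
```

View pics/m6.png

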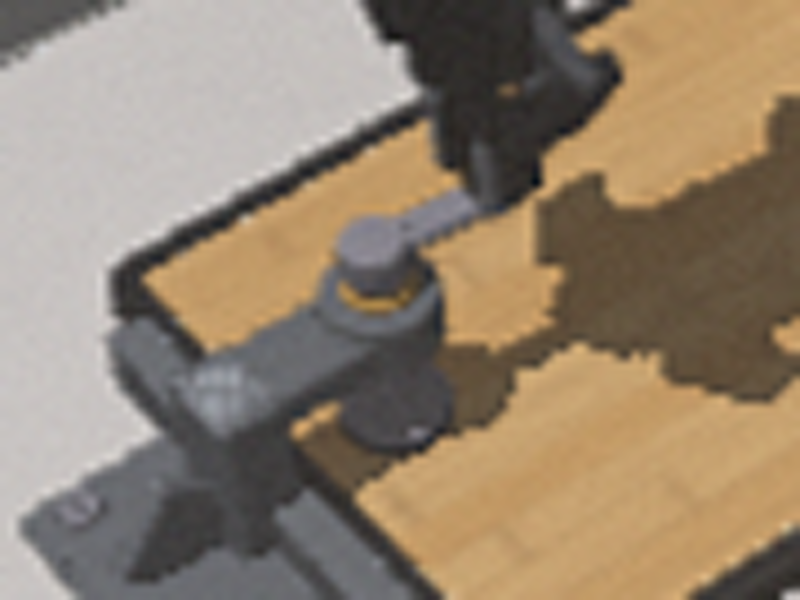

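The foot looks seated on the board: its base at (400,440) meets its own shadow. Drag at the knob has risen steadily. One small further turn will confirm the reading.

>>> apply_moves(
  rows=[
    [[0.003,-0.015,0],[0,0,0]],
    [[0.006,-0.03,0],[0,0,0]],
  ],
)

```text
clock: 16.6
tcp_pos: [0.5733, 0.1229, 0.1356]
orientation: [2.199, 2.241, 0.006]
contact_force: [7.5, 4.8, 0.0]
grip_width: 0.0178
gripper_force: 29.7
```

```bash
python3 st.py
```

```text
[0.57334865 0.1228752  0.13558343] ang -103.623042290093 r 0.04437317924617184 Frad -6.448010488617125 drag 6.149768143882762 Fz 0.008407532530520234 16.6
```

Drag is about 5 N above free, so it's snug. Release and rise.

>>> apply_moves(
  rows=[
    [[0.005,-0.025,0],[0,0,0]],
    [[0.005,-0.025,0],[0,0,0]],
    [[0.005,-0.025,0],[0,0,0]],
    [[0.005,-0.025,0],[0,0,0]],
    [[0.005,-0.025,0],[0,0,0]],
  ],
  jaw=-0.1,
)

```text
clock: 17.23
tcp_pos: [0.5654, 0.1233, 0.1348]
orientation: [-2.201, -2.242, 0.001]
contact_force: [0.2, -0.0, 0.1]
grip_width: 0.0388
gripper_force: 0.0
```

>>> apply_moves(
  rows=[
    [[0,0,-0.06],[0,0,0]],
    [[0,0,-0.15],[0,0,0]],
    [[0,0,-0.3],[0,0,0]],
    [[0,0,-0.45],[0,0,0]],
    [[-0.2,0,-0.45],[0,0,0]],
    [[-0.35,0,-0.45],[0,0,0]],
    [[-0.35,0,-0.45],[0,0,0]],
  ],
)

```text
clock: 18.1
tcp_pos: [0.5675, 0.0319, 0.2485]
orientation: [2.206, 2.234, -0.001]
contact_force: [-0.1, 1.1, -0.3]
grip_width: 0.0381
gripper_force: 0.0
```

```bash
python3 - <<'E'
from h import *
f=grab_frame('wrist');s=grab_frame('scene');o=telemetry.get_obs();print(o['tcp_pos'],o['contact_force'],o['grip_width'],o['clock'],board(s)[:3])
im=np.zeros((500,800,3),np.uint8);im[:250,:400]=cv2.resize(f['frame'],(400,250),interpolation=3);im[:,400:]=cv2.resize(s['frame'][200:280,230:294],(400,500),interpolation=2)
cv2.imwrite('pics/m7.png',im[:,:,::-1])
E
```

```text
[0.56725279 0.03629438 0.24843475] [-0.3880609   0.13915473 -1.02917322] 0.03854946445053426 18.2 ((0.5750780701637268, 0.04955261945724487), (0.23947644233703613, 0.30322474241256714), np.float32(0.89554715))
```

View pics/m7.png

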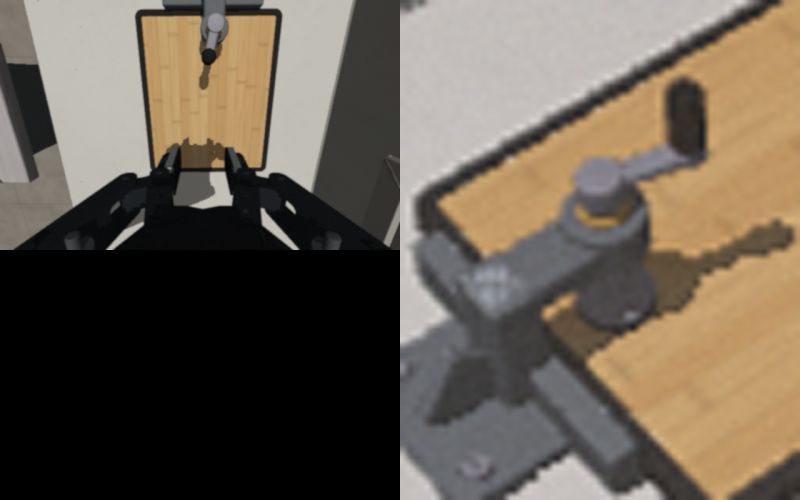

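The gripper is clear. The crank points toward the robot's right with its knob at (685,115), the foot is on the board and the board is flush with the fence.

```bash
python3 -c "
from bench import job
print(job.hand_in())"
```

```text
the job is handed in; nothing more can be done
None
```

I slid the board flush against the fence and wound the crank clockwise until it turned about 5 N harder at the knob than when free, which is in the snug range. I then let go of the crank, moved the gripper clear and handed the job in at about 18 s; no verdict was shown.

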